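Lock the lino block in the proofing jig

TASK

Lock the lino block into the proofing jig by pressing its three push latches fully down, one after another: first the blue one, then the yellow one, then the red one. Do not press the white release button, do not shift or lift the block, and leave the tools, cup and other things where they are.

Things in the scene. Friction and masses are not known exactly. Their poses are not given: they have to be found in the camera images.
- jig: plywood proofing jig screwed to the table: board 240 mm (its x) by 400 mm (its y) by 12 mm thick, with low aluminium fences. Origin: centre of its underside, on the table top; z up. At yaw 0 its x points away from the robot. A straight row of four housings stands on the board 65 mm to +x of its origin, 62 mm apart along its y (at -93, -31, 31 and 93 mm); which of the four controls stands in which place changes from run to run
- block: the lino printing block, loose in the jig: 110 mm (x) by 190 mm (y) by 20 mm thick, wood-backed, beige face with a cut flower, 0.25 to 0.5 kg. Origin: centre of its underside, which rests on the board, 12 mm above the table; its top is 32 mm above the table
- blue_latch_top (a point): centre of the top of the blue push latch's round cap, 28 mm across; 74 mm above the table when fully up, 64 mm when fully down; moves with the cap. Its grey housing below is 36 x 34 mm, 40 mm tall. A blue arm with a steel foot runs 49 mm from the cap towards the block and comes down on the block's edge
- blue_latch (a joint): travel of the blue latch: 0 fully up, 0.010 m fully pressed down; straight down. It has no spring: it resists with a steady friction of about 7 N and stays where it is left. Starts up, within 1.5 mm of 0
- yellow_latch_top (a point): centre of the top of the yellow push latch's round cap, 28 mm across; 74 mm above the table when fully up, 64 mm when fully down; moves with the cap. Its grey housing below is 36 x 34 mm, 40 mm tall. A yellow arm with a steel foot runs 49 mm from the cap towards the block and comes down on the block's edge
- yellow_latch (a joint): travel of the yellow latch: 0 fully up, 0.010 m fully pressed down; straight down. It has no spring: it resists with a steady friction of about 7 N and stays where it is left. Starts up, within 1.5 mm of 0
- red_latch_top (a point): centre of the top of the red push latch's round cap, 28 mm across; 74 mm above the table when fully up, 64 mm when fully down; moves with the cap. Its grey housing below is 36 x 34 mm, 40 mm tall. A red arm with a steel foot runs 49 mm from the cap towards the block and comes down on the block's edge
- red_latch (a joint): travel of the red latch: 0 fully up, 0.010 m fully pressed down; straight down. It has no spring: it resists with a steady friction of about 7 N and stays where it is left. Starts up, within 1.5 mm of 0
- release_top (a point): centre of the top of the white release button, a round cap 28 mm across without an arm, 74 mm above the table when up, in the same row as the latches
- release (a joint): travel of the white release button: 0 up, 0.010 m down; spring return (about 2 N to start, 6 N at full travel). It must be left alone
- ink_jar: small ink jar, 42 mm across, 50 mm tall, black cap, standing on the jig's board left of the block; loose. Origin: centre of its underside. To be left alone
- eraser: black and white eraser, 45 x 20 x 13 mm, lying on the jig's board; loose. Origin: centre of its underside. To be left alone
- gouge_a: lino gouge with a beech mushroom handle, 130 mm long, 31 mm high, lying on the jig's board right of the block; loose. Origin: centre of its underside near the middle of its length. To be left alone
- gouge_b: second gouge like the first, lying on the table to the robot's right; loose. Origin: centre of its underside near the middle of its length. To be left alone
- saucer: white saucer, 140 mm across, 18 mm high, on the table to the robot's left; loose. Origin: centre of its underside. To be left alone
- cup: white empty cup with a handle, 76 mm across, 65 mm tall, standing on the saucer; loose. Origin: centre of its underside. To be left alone
- phone: black phone, 150 x 72 x 9 mm, lying on the table to the robot's left; loose. Origin: centre of its underside. To be left alone
- pencil: orange pencil, 170 mm long, 7 mm thick, lying on the table to the robot's right; loose. Origin: centre of its underside. To be left alone
Things that resemble listed ones, but are neither listed nor needed, are in the scene too. Leave any orange or purple look-alike of the block alone.

How it is judged (in metres and radians):
On the way, in this order (a step that is already met when the one before it is completed fails the run):
1. the blue latch is fully down while the yellow and red ones are still up (value of joint blue_latch above 0.0085 m and value of joint each of yellow_latch, red_latch below 0.004 m), for 0.2 s.
2. the yellow latch is fully down too while the red one is still up (value of joint each of blue_latch, yellow_latch above 0.0085 m and value of joint red_latch below 0.004 m), for 0.2 s.
3. the red latch is fully down too (value of joint each of blue_latch, yellow_latch, red_latch above 0.0085 m), for 0.2 s.
At the end, for the whole second after the job is handed in: All three latches are down by at least 8.5 of their 10 mm, the block lies flat and still within 6 mm of where it started, and the white release button is up (all of step 3 and distance of block from where it was at the start of the episode below 0.006 m and angle between block's own z axis and vertical below 0.06 rad and linear speed of block below 0.01 m/s and value of joint release below 0.002 m); the robot touches nothing.
It fails at once if the white release button was pressed (more than 3 mm) (value of joint release above 0.003 m).
It fails at once if the lino block was lifted or shifted (more than 10 mm) or tipped (distance of block from where it was at the start of the episode above 0.01 m or angle between block's own z axis and vertical above 0.15 rad).
It fails at once if a bystander (jar, eraser, gouge, saucer, cup, phone or pencil) was moved or lifted more than 20 mm (distance of any of ink_jar, eraser, gouge_a, gouge_b, saucer, cup, phone, pencil from where it was at the start of the episode above 0.02 m).
It also fails if it takes over 51 s, if anything falls off the work surface, if the arm or the gripper's body presses on something with over 40 N, if the wrist force passes 120 N, or if a joint passes its speed limit or range.

ROBOT

A 7-joint arm with a two-finger parallel gripper is mounted at the origin on the work surface. World frame = base frame: x ahead of the robot, y to its left, z up, the work surface at z = 0. Lengths are in mm, angles in rad, forces in N, time in s.
With the tool pointing down it reaches from about 400 to 875 mm from the base axis. Payload 4.4 kg.
Tool frame: the origin (TCP) lies at the very end of the fingers, on their centre line; the grasp point (between the pads) lies 19 mm behind it; z points along the fingers, y is the direction in which the jaws open and shut (so a half turn about z gives the same grasp; the last joint's range is limited). The gripper opens to 85 mm and grips with 20 to 120 N. Pads are 22 mm wide; open, the fingers measure 114 mm over their backs; the gripper's body (76 mm by 85 mm) begins 54 mm behind the grasp point. The pads swing forward as they close: fully open they stand 13 mm farther back than shut.
Start: joints at [-1.393, 0.628, 0.038, 1.517, -0.027, 0.996, -0.02], TCP at [156.879, 630.798, 231.313] pointing down, gripper open.
Joint ranges: [-3.06, 3.06], [-0.37, 2.12], [-1.25, 1.32], [0.18, 2.47], [-1.1, 4.24], [0.23, 1.98], [-2.94, 2.94]. Speed limits (rad/s): [2.57, 2.57, 3.14, 3.14, 3.14, 3.14, 3.14].

INTERFACE

Orientations are given as [roll, pitch, yaw] about the fixed x, y, z axes, in that order (R = Rz(yaw) Ry(pitch) Rx(roll)).
In Python, from cell import ctrl gives the robot as it stands.
- The arm moves only by the shell command python3 -m crank 'ROWS' [OPENING]. ROWS is JSON, a list that holds one entry, the list of rows, each a list of 6 numbers: the shift along the tool's x, y, z in units of 30 mm (1.0 is 30 mm), then the turn, a rotation vector about the tool's x, y, z in units of 6 degrees (1.0 is 6 degrees). In form: [[[tx, ty, tz, rx, ry, rz], ...]]. A call has 1 to 12 rows; each row shifts and turns the pose as measured when the row begins, along the tool's axes as they then stand; what a row does not reach is not made up. A row lasts 1/12 s, in which the tool goes at most 41.7 mm and 7.16 degrees, less where a joint would pass 70% of its speed; a pose out of reach is approached as far as the arm can. A call is refused whole if a number of a shift passes 1 or a number of a turn 1, either way. A call with a gripper value outside its range is refused whole. OPENING is the gripper command: -1 is fully open, 1 is shut, values between are in proportion, set as the call begins (- or left out, the last holds). The fingers move at their own pace and stop on an object; the grip force is fixed at half the most. Time passes only in rows, so rows that do not move let the fingers close. It gives the time, the measured TCP pose, the force and the opening at its end, in the units of the state.
- ctrl.read_state(): the state, without advancing time (a new reading comes with each control period).
- ctrl.get_image(name): name is "side" or "top"; returns a dict with "color" (480x640x3 uint8, red, green, blue), "depth" (480x640 float32, mm along the optical axis (not along the pixel's ray), 0 where there is no reading), "camera_matrix" (3x3 intrinsics, pixels), "R" (3x3) and "t" (3): a world point X has camera coordinates R X + t. Camera axes: x right, y down, z forward; pixel columns grow to the right and rows downward; lengths in mm; the calibration is good to about 2 mm. A picture is of the moment at which its call begins.
- ctrl.finish_job(): hands the job in, once; it reports no verdict.
Trained networks look in a picture, given as the dict that the camera call returned (one of the last four; its "shot" number tells which), for a name from the list of things; names that differ only in an ending like _2 or _b are one class to them, and where a whole thing is asked for, a point or a joint stands for the part that bears it (a point fixed in the world has none). Each returns a list of dicts, best first, with "conf" (0 to 1); they miss things now and then, are a little off and sometimes report something else, mostly with a low value. They report only what shows in the picture. A call takes as long as a camera call. They do not tell look-alikes from the thing itself.
- ctrl.search_frame(query, picture): "extent" ([centre column, centre row, width, height] in pixels, round what is visible of it).
The state is a dict: "clock": time; "qpos": joint angles; "qd": joint speeds; "tau": joint torques, N m; "eef_pos": TCP position; "tool_rot": TCP orientation; "force": force on the tool from outside, world axes, zero at the start; "torque": the same for the moment, N m; "width": finger opening in mm.
Only numpy, scipy, OpenCV 4.12 (cv2) and the standard library are available. Lean on these libraries where they do the work, as an engineer would, in place of code of your own. Each camera call takes 0.05 s, during which the arm holds its last target. There are 200 camera calls.

## Working session

There is one attempt and no reset: what is moved stays moved. The work goes in short steps, Python scripts to look and compute and a shell command to move; the robot and the scene stay as the last step left them, time stands still between calls to the robot, and variables do not carry over. Pictures are saved under pics/ and viewed, about 8 in all and at most 12, crops included, and the job is handed in when it is done.

```bash
mkdir -p pics; cat > h.py <<'E'
from cell import ctrl
import numpy as np, cv2
def world(im,u,v,z=None):
    K=im["camera_matrix"];R=np.array(im["R"]);t=np.array(im["t"])
    d=np.linalg.inv(K)@[u,v,1]
    c=-R.T@t; r=R.T@d
    if z is None:
        dep=im["depth"][int(round(v)),int(round(u))]; return c+r*dep
    return c+r*(z-c[2])/r[2]
E
python3 - <<'E'
from h import *
for n in("top","side"):
    im=ctrl.get_image(n); cv2.imwrite(f"pics/{n}1.png",im["color"][:,:,::-1])
    for q in("blue_latch_top","yellow_latch_top","red_latch_top","release_top"):
        for r in ctrl.search_frame(q,im)[:2]:
            e=r["extent"]; print(n,q,round(r["conf"],2),np.round(e),world(im,e[0],e[1]).round(),world(im,e[0],e[1],73).round())
s=ctrl.read_state();print(s)
E
```

```text
top blue_latch_top 0.64 [260. 191.   9.  24.] [567. 154.  64.] [565. 154.  73.]
top yellow_latch_top 0.54 [336. 182.  14.  28.] [588. -31.  62.] [585. -31.  73.]
top red_latch_top 0.65 [336. 183.  13.  27.] [585. -30.  65.] [582. -30.  73.]
top red_latch_top 0.46 [306. 186.   8.  25.] [582.  41.  52.] [576.  40.  73.]
side blue_latch_top 0.57 [249. 290.  31.  13.] [566. 165.  60.] [564. 176.  73.]
side yellow_latch_top 0.68 [250. 234.  25.  16.] [590. -25.  57.] [587.  -9.  73.]
side red_latch_top 0.56 [251. 250.  25.  14.] [580.  35.  61.] [578.  46.  73.]
side release_top 0.58 [243. 268.  12.  10.] [588. 108.  74.] [589. 107.  73.]
side release_top 0.3 [249. 250.  28.  14.] [584.  35.  61.] [581.  47.  73.]
{'clock': 0.5, 'qpos': array([-1.39279879,  0.62841674,  0.03851341,  1.51746587, -0.02700104,
        0.9963042 , -0.01998151]), 'qd': array([-1.19103732e-03, -1.88693133e-03, -1.06382478e-03, -2.72061653e-04,
        7.15695980e-04,  1.31246028e-05, -1.22044934e-03]), 'tau': array([-1.31181478e-03, -5.62800407e+01,  1.22407001e+00, -1.93604654e+01,
        1.08916868e-02,  2.71813245e-03, -1.97684599e-06]), 'eef_pos': array([156.87979095, 630.75737149, 231.28168599]), 'tool_rot': array([-3.14151663e+00, -2.60806500e-05,  2.89777569e+00]), 'force': array([ 0.72395402, -0.11721574,  0.39227377]), 'torque': array([0.00248168, 0.02350472, 0.01466922]), 'width': 85.7737252363949}
```

View pics/top1.png

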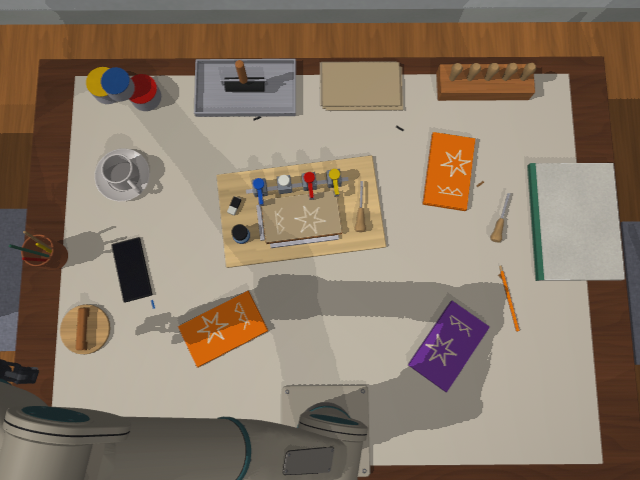

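View pics/side1.png

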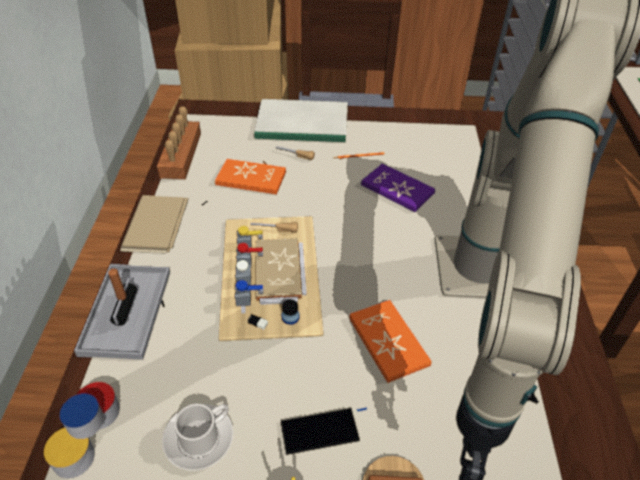

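The row runs, left to right, blue (260,184), white (284,181), red (309,178), yellow (335,174) in the top image. I'll measure the caps by depth and colour and fit the row.

```bash
python3 - <<'E'
from h import *
obs={}
for n,box in(("top",(215,150,385,215)),("side",(225,215,275,305))):
    im=ctrl.get_image(n);u0,v0,u1,v1=box
    hsv=cv2.cvtColor(im["color"],cv2.COLOR_RGB2HSV).astype(int)
    vv,uu=np.mgrid[v0:v1,u0:u1];K=im["camera_matrix"];R=np.array(im["R"]);t=np.array(im["t"])
    P=np.linalg.inv(K)@np.stack([uu.ravel(),vv.ravel(),np.ones(uu.size)])*im["depth"][v0:v1,u0:u1].ravel()
    W=(R.T@(P-t[:,None])).T; H=hsv[v0:v1,u0:u1].reshape(-1,3)
    ok=(W[:,2]>67)&(W[:,2]<85)
    for c,m in dict(blue=(abs(H[:,0]-110)<12)&(H[:,1]>130),yellow=(abs(H[:,0]-27)<5)&(H[:,1]>170),red=((H[:,0]<6)|(H[:,0]>174))&(H[:,1]>150),white=(H[:,1]<40)&(H[:,2]>140)).items():
        s=ok&m
        if s.sum()>3:
            w=W[s]; print(n,c,s.sum(),"mean",w.mean(0).round(1),"min",w.min(0).round(),"max",w.max(0).round())
    cv2.imwrite(f"pics/{n}c.png",cv2.resize(im["color"][v0:v1,u0:u1,::-1],None,fx=4,fy=4,interpolation=2))
E
```

```text
top blue 99 mean [580.5 157.4  72.5] min [538. 145.  67.] max [596. 170.  79.]
top yellow 98 mean [603.5 -26.9  72.3] min [561. -39.  67.] max [619. -14.  80.]
top red 98 mean [597.1  34.4  72.4] min [559.  22.  67.] max [612.  46.  81.]
top white 98 mean [591.3  97.   73.3] min [577.  85.  67.] max [604. 110.  81.]
side blue 92 mean [583.7 162.1  72.4] min [546. 148.  67.] max [597. 176.  78.]
side yellow 46 mean [606.2 -20.   72.6] min [596. -31.  67.] max [617.  -7.  76.]
side red 76 mean [599.2  38.3  72.3] min [588.  23.  67.] max [612.  52.  77.]
side white 88 mean [592.5 100.8  73.9] min [579.  85.  68.] max [606. 113.  79.]
```

View pics/topc.png

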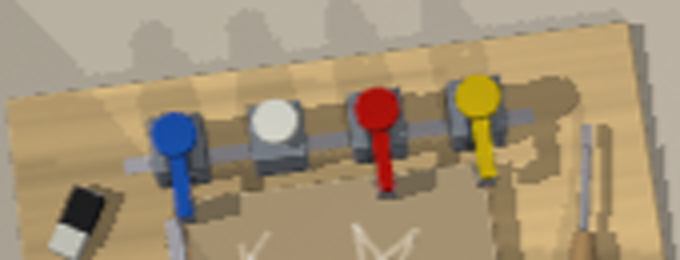

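```bash
python3 -m crank '[[[-0.5,-0.33,0,0,0,0],[-1,-0.67,0,0,0,0],[-1,-0.67,0,0,0,0],[-1,-0.67,0,0,0,0],[-1,-0.67,0,0,0,0],[-1,-0.67,0,0,0,0],[-1,-0.67,0,0,0,0],[-1,-0.67,0,0,0,0],[-1,-0.67,0,0,0,0],[-1,-0.67,0,0,0,0],[-1,-0.67,0,0,0,0],[-0.5,-0.33,0,0,0,0]]]' 1
```

```text
clock: 1.6
eef_pos: [430.1, 332.7, 229.2]
tool_rot: [3.134, -0.003, 2.913]
force: [0.8, -0.2, 0.3]
width: -0.3
```

```bash
python3 -m crank '[[[-0.9,-0.64,0,0,0,0],[-0.9,-0.64,0,0,0,0],[-0.9,-0.64,0,0,0,0],[-0.9,-0.64,0,0,0,0],[-0.9,-0.64,0,0,0,0],[-0.9,-0.64,0.5,0,0,0],[-0.5,-0.4,0.8,0,0,0],[-0.3,-0.2,0.8,0,0,0],[0,0,0.8,0,0,0],[0,0,0.4,0,0,0],[0,0,0,0,0,0]]]' 1; python3 - <<'E'
from h import *
s=ctrl.read_state();print(s["eef_pos"],s["tool_rot"])
im=ctrl.get_image("top");cv2.imwrite("pics/t2.png",cv2.resize(im["color"][120:280,180:400,::-1],None,fx=3,fy=3,interpolation=2))
b=ctrl.get_image("side");cv2.imwrite("pics/s2.png",cv2.resize(b["color"][190:350,190:350,::-1],None,fx=3,fy=3,interpolation=2))
E
```

```text
clock: 2.52
eef_pos: [597.6, 143.6, 128.4]
tool_rot: [3.131, 0.011, 2.9]
force: [0.1, -0.5, 1.0]
width: 0.2
[597.55933888 143.58355523 128.42472281] [3.13056011 0.01092475 2.90029543]
```

View pics/s2.png

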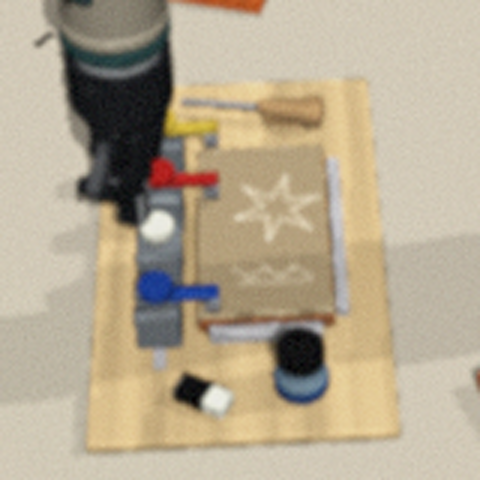

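```bash
python3 -m crank '[[[0.3,0.2,0,0,0,0],[0.3,0.2,0.4,0,0,0],[0,0,0.4,0,0,0],[0,0,0.2,0,0,0],[0,0,0,0,0,0]]]' 1; python3 - <<'E'
from h import *
s=ctrl.read_state();print(s["eef_pos"],s["tool_rot"])
I=[]
for n,(u,v) in(("top",(200,140)),("side",(190,230))):
    im=ctrl.get_image(n);p=im["R"]@s["eef_pos"]+im["t"];q=im["camera_matrix"]@p;q=q[:2]/q[2];print(n,q)
    c=im["color"][v:v+100,u:u+100,::-1].copy();c=cv2.resize(c,None,fx=4,fy=4,interpolation=2)
    cv2.circle(c,tuple(int(x) for x in ((q-[u,v])*4)),3,(0,255,0),-1);I.append(c)
cv2.imwrite("pics/d3.png",np.hstack(I))
E
```

```text
clock: 3.03
eef_pos: [586.0, 166.7, 105.6]
tool_rot: [3.121, 0.022, 2.905]
force: [-0.2, -0.3, -0.4]
width: -0.1
[585.98861938 166.70395274 105.60189458] [3.12138011 0.02182913 2.90507668]
top [252.97166302 178.30554414]
side [239.14257366 277.32466406]
```

View pics/d3.png

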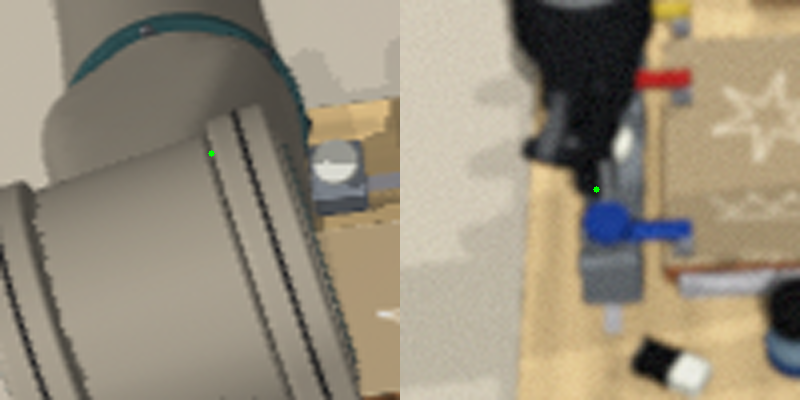

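```bash
python3 -m crank '[[[0.06,-0.3,0,0.19,0.21,0],[0,0,0,0,0,0],[0,0,0,0,0,0],[0,0,0,0,0,0]]]' 1; python3 - <<'E'
from h import *
s=ctrl.read_state();print(s["eef_pos"],s["tool_rot"])
E
```

```text
clock: 3.47
eef_pos: [585.2, 157.3, 108.2]
tool_rot: [3.139, 0.005, 2.903]
force: [0.1, -0.1, 0.8]
width: -0.2
[585.17358931 157.2883705  108.20748275] [3.13944718 0.00501361 2.90297755]
```

```bash
python3 -m crank '[[[0.1,0,0.4,0,0,0],[0,0,0.4,0,0,0],[0,0,0.2,0,0,0],[0,0,0,0,0,0],[0,0,0,0,0,0]]]' 1;  python3 -m crank '[[[0,0,0.1,0,0,0],[0,0,0.1,0,0,0],[0,0,0.1,0,0,0],[0,0,0,0,0,0]]]' 1
```

```text
clock: 3.88
eef_pos: [584.1, 158.5, 77.7]
tool_rot: [3.137, 0.009, 2.902]
force: [-0.2, 0.3, 0.1]
width: -0.1
clock: 4.22
eef_pos: [584.8, 158.7, 69.7]
tool_rot: [3.136, 0.01, 2.902]
force: [1.1, -0.3, 0.2]
width: -0.2
```

```bash
python3 -m crank '[[[0.03,0,0.12,0,0,0],[0,0,0.12,0,0,0],[0,0,0.12,0,0,0]]]' 1;  python3 -m crank '[[[0,0,0.15,0,0,0],[0,0,0.15,0,0,0]]]' 1
```

```text
clock: 4.47
eef_pos: [585.5, 158.9, 63.5]
tool_rot: [3.134, 0.013, 2.901]
force: [-11.5, -3.0, 49.4]
width: -0.5
clock: 4.63
eef_pos: [585.5, 158.9, 63.6]
tool_rot: [3.133, 0.013, 2.901]
force: [-10.9, -2.8, 37.5]
width: 0.3
```

```bash
python3 -m crank '[[[0,0,-0.4,0,0,0],[0,0,-0.6,0,0,0],[0,0,-0.5,0.08,0.12,0],[0,0,0,0,0,0]]]' 1;  python3 -m crank '[[[-0.3,-0.83,0,0,0,0],[-0.3,-0.83,0,0,0,0],[-0.3,-0.83,0,0,0,0],[-0.3,-0.83,0,0,0,0],[-0.3,-0.83,0,0,0,0],[-0.3,-0.83,0,0,0,0],[-0.2,-0.5,0,0,0,0],[0,0,0,0,0,0],[0,0,0,0,0,0]]]' 1; python3 - <<'E'
from h import *
im=ctrl.get_image("side")
hsv=cv2.cvtColor(im["color"],cv2.COLOR_RGB2HSV).astype(int)
u0,v0,u1,v1=225,270,275,305
vv,uu=np.mgrid[v0:v1,u0:u1];R=np.array(im["R"])
W=(R.T@(np.linalg.inv(im["camera_matrix"])@np.stack([uu.ravel(),vv.ravel(),np.ones(uu.size)])*im["depth"][v0:v1,u0:u1].ravel()-np.array(im["t"])[:,None])).T
H=hsv[v0:v1,u0:u1].reshape(-1,3);s=(abs(H[:,0]-110)<12)&(H[:,1]>130)&(W[:,0]>570)&(W[:,2]>55);print(s.sum(),np.median(W[s],0))
cv2.imwrite("pics/s4.png",cv2.resize(im["color"][200:320,190:350,::-1],None,fx=4,fy=4,interpolation=2))
E
```

```text
clock: 4.97
eef_pos: [585.1, 158.8, 113.0]
tool_rot: [3.14, 0.003, 2.901]
force: [0.8, 0.9, -0.1]
width: -0.1
clock: 5.72
eef_pos: [604.6, -18.6, 106.2]
tool_rot: [3.137, 0.003, 2.907]
force: [-0.1, 0.6, -0.4]
width: -0.1
96 [583.84351956 162.14154711  63.33946017]
```

View pics/s4.png

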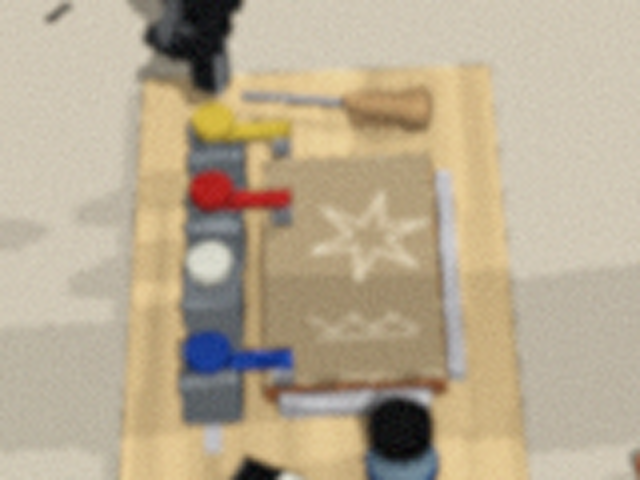

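Blue has its cap at 63 mm, fully down; the fingertips stand just short of the yellow cap (210,120 in the crop).

```bash
python3 -m crank '[[[-0.06,-0.24,0,0,0,0],[0,0,0.4,0,0,0],[0,0,0.4,0,0,0],[0,0,0,0,0,0],[0,0,0,0,0,0]]]' 1
```

```text
clock: 6.18
eef_pos: [603.9, -19.4, 78.4]
tool_rot: [3.134, 0.001, 2.915]
force: [-0.1, -1.2, -0.4]
width: 0.1
```

```bash
python3 -m crank '[[[-0.05,-0.24,0,0,0,0],[0,0,0,0,0,0],[0,0,0,0,0,0]]]' 1
```

```text
clock: 6.43
eef_pos: [603.2, -25.4, 77.4]
tool_rot: [3.134, -0.001, 2.918]
force: [-0.5, -0.4, -0.2]
width: 0.3
```

```bash
python3 -m crank '[[[0,0,0.12,0,0,0],[0,0,0.12,0,0,0],[0,0,0.12,0,0,0],[0,0,0.12,0,0,0],[0,0,0.12,0,0,0]]]' 1;  python3 -m crank '[[[0,0,0.14,0,0,0],[0,0,0.14,0,0,0]]]' 1
```

```text
clock: 6.85
eef_pos: [604.3, -25.8, 63.6]
tool_rot: [3.133, 0.002, 2.917]
force: [-10.6, 0.1, 44.0]
width: 0.2
clock: 7.02
eef_pos: [604.3, -25.8, 63.6]
tool_rot: [3.132, 0.003, 2.916]
force: [-10.7, -0.2, 35.9]
width: -0.2
```

```bash
python3 -m crank '[[[0,0,-0.4,0,0,0],[0,0,-0.6,0,0,0],[0,0,-0.4,0,0,0],[0,0,0,0,0,0],[0,0,0,0,0,0]]]' 1;  python3 -m crank '[[[0.22,0.6,0,0,0,0],[0.22,0.6,0,0,0,0],[0.22,0.6,0,0,0,0],[0,0.1,0,0,0,0],[0,0,0,0,0,0],[0,0,0,0,0,0],[0,0,0,0,0,0]]]' 1; python3 - <<'E'
from h import *
im=ctrl.get_image("side")
hsv=cv2.cvtColor(im["color"],cv2.COLOR_RGB2HSV).astype(int)
u0,v0,u1,v1=225,210,275,260
vv,uu=np.mgrid[v0:v1,u0:u1];R=np.array(im["R"])
W=(R.T@(np.linalg.inv(im["camera_matrix"])@np.stack([uu.ravel(),vv.ravel(),np.ones(uu.size)])*im["depth"][v0:v1,u0:u1].ravel()-np.array(im["t"])[:,None])).T
H=hsv[v0:v1,u0:u1].reshape(-1,3)
for m in((abs(H[:,0]-27)<5)&(H[:,1]>170),((H[:,0]<6)|(H[:,0]>174))&(H[:,1]>150)):
    s=m&(W[:,0]>570)&(W[:,2]>50);print(s.sum(),np.median(W[s],0) if s.any() else 0)
cv2.imwrite("pics/s5.png",cv2.resize(im["color"][200:320,190:350,::-1],None,fx=4,fy=4,interpolation=2))
E
```

```text
clock: 7.43
eef_pos: [604.7, -26.0, 110.0]
tool_rot: [3.131, 0.006, 2.916]
force: [0.0, -0.8, -0.2]
width: 0.0
clock: 8.02
eef_pos: [596.2, 32.0, 104.5]
tool_rot: [3.136, 0.001, 2.913]
force: [-0.3, -0.5, 0.6]
width: -0.1
13 [585.05946146 -24.4477322   52.56750415]
108 [595.30688967  37.81600356  71.23071373]
```

View pics/s5.png

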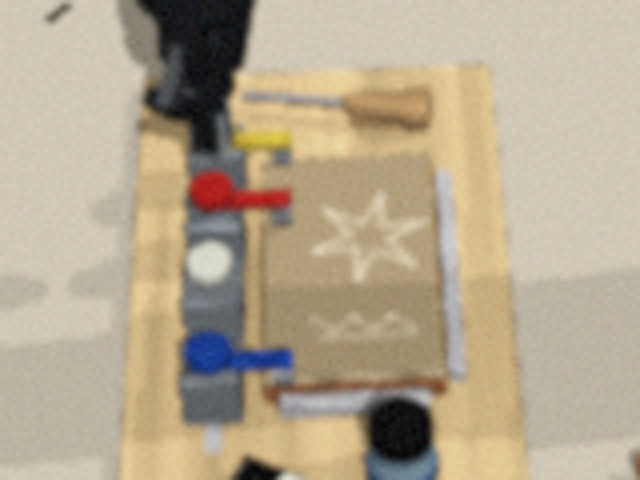

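Yellow's arm has dropped (row 128 to 140) and red is still up at (212,190). The tip is over red, so I press it.

```bash
python3 -m crank '[[[0,0.08,0.4,0,0,0],[0,0.03,0.4,0,0,0],[0,0,0.1,0,0,0],[0,0,0,0,0,0],[0,0,0,0,0,0]]]' 1; python3 -m crank '[[[0,0,0.12,0,0,0],[0,0,0.12,0,0,0],[0,0,0.12,0,0,0],[0,0,0.12,0,0,0],[0,0,0.12,0,0,0]]]' 1;  python3 -m crank '[[[0,0,0.14,0,0,0],[0,0,0.14,0,0,0]]]' 1
```

```text
clock: 8.48
eef_pos: [596.9, 30.9, 73.4]
tool_rot: [3.139, 0.0, 2.907]
force: [0.0, -0.3, -0.7]
width: 0.0
clock: 8.9
eef_pos: [597.3, 30.8, 63.7]
tool_rot: [3.138, 0.001, 2.906]
force: [-11.4, 0.3, 36.3]
width: -0.2
clock: 9.07
eef_pos: [597.3, 30.9, 63.7]
tool_rot: [3.137, 0.002, 2.905]
force: [-8.9, -0.0, 32.4]
width: -0.1
```

Bottomed out. Lift away, clear the view and check everything.

```bash
python3 -m crank '[[[0,0,-0.4,0,0,0],[0,0,-0.7,0,0,0],[0,0,-0.8,0,0,0],[0,0,-0.8,0,0,0],[0,0,-0.8,0,0,0],[0.6,-0.5,-0.5,0,0,0],[0,-1,0,0,0,0],[0,-1,0,0,0,0],[0,-1,0,0,0,0],[0,-1,0,0,0,0],[0,-1,0,0,0,0],[0,-1,0,0,0,0]]]' 1;python3 -m crank '[[[0,-1,0,0,0,0],[0,-1,0,0,0,0],[0,-0.5,0,0,0,0],[0,0,0,0,0,0],[0,0,0,0,0,0],[0,0,0,0,0,0],[0,0,0,0,0,0]]]' 1; python3 - <<'E'
from h import *
for n,box in(("top",(215,150,385,215)),("side",(225,215,275,305))):
    im=ctrl.get_image(n);u0,v0,u1,v1=box
    hsv=cv2.cvtColor(im["color"],cv2.COLOR_RGB2HSV).astype(int)
    vv,uu=np.mgrid[v0:v1,u0:u1];R=np.array(im["R"]);t=np.array(im["t"])
    P=np.linalg.inv(im["camera_matrix"])@np.stack([uu.ravel(),vv.ravel(),np.ones(uu.size)])*im["depth"][v0:v1,u0:u1].ravel()
    W=(R.T@(P-t[:,None])).T; H=hsv[v0:v1,u0:u1].reshape(-1,3)
    for c,(m,x,y) in dict(blue=((abs(H[:,0]-110)<12)&(H[:,1]>130),583,159),yellow=((abs(H[:,0]-27)<5)&(H[:,1]>170),605,-24),red=(((H[:,0]<6)|(H[:,0]>174))&(H[:,1]>150),598,36),white=((H[:,1]<40)&(H[:,2]>140),592,98)).items():
        s=m&(np.hypot(W[:,0]-x,W[:,1]-y)<11)&(W[:,2]>50); print(n,c,s.sum(),np.median(W[s],0).round(1) if s.any() else 0)
    a=cv2.imread(f"pics/{n}1.png");d=cv2.absdiff(a,im["color"][:,:,::-1].copy())
    cv2.imwrite(f"pics/{n}f.png",im["color"][:,:,::-1])
E
```

```text
clock: 10.07
eef_pos: [537.9, -151.5, 194.7]
tool_rot: [3.128, 0.017, 2.923]
force: [0.5, 0.4, 0.1]
width: -0.3
clock: 10.65
eef_pos: [518.2, -235.8, 195.1]
tool_rot: [3.132, 0.02, 2.912]
force: [1.0, -1.0, -0.2]
width: 0.3
top blue 62 [582.2 158.8  63.2]
top yellow 66 [604.6 -24.4  62.9]
top red 62 [598.3  36.8  63.6]
top white 66 [592.2  97.3  74.5]
side blue 57 [582.8 158.8  64.1]
side yellow 37 [605.3 -22.5  62.8]
side red 46 [598.1  37.2  63.6]
side white 47 [591.4  98.9  73.9]
```

View pics/sidef.png

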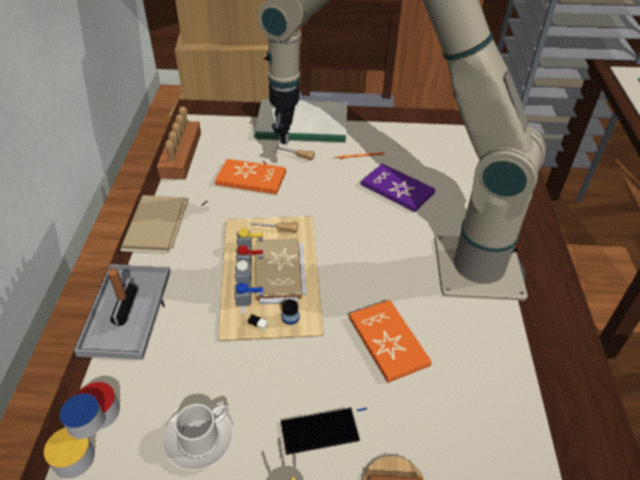

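View pics/topf.png

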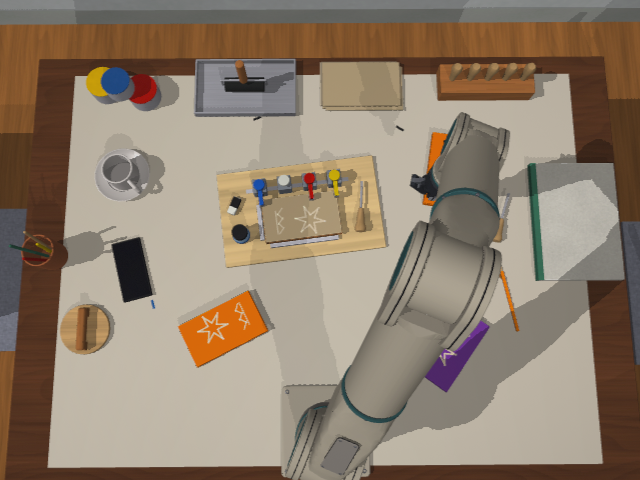

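All three caps are down at about 63–64 mm and white is up at 74 mm. The block (300,215 in the top image) and the bystanders look unmoved, and the arm is clear at z = 195 mm.

```bash
python3 -c "
from cell import ctrl
print(ctrl.finish_job())"
```

```text
the job is handed in; nothing more can be done
None
```

I pressed the blue, yellow and red latches fully down, in that order, with the closed fingertips. Each press ran until the latch bottomed out with the tip at about 63.6 mm and 36–49 N on the wrist. I handed the job in at about 10.7 s.

- **Latches:** after the last press, both cameras put the three caps at 63–64 mm, which is fully down. When I checked after each press, blue's cap read 63 mm, yellow's arm had visibly dropped, and red was still up before I pressed it.
- **White release button:** both cameras put it at about 74 mm, so it is up.
- **Block and bystanders:** they look unmoved in the start and end pictures. I compared them by eye only and did not measure their poses. In the top view the arm covers part of gouge_b, but the side view shows it in place.
- **Robot:** it was at z = 195 mm, away from the jig and touching nothing.
- **Disagreement:** my first cap measurements differed by 2–7 mm between the two cameras, so I aimed near their average. The red press landed about 5 mm off the cap centre in y, still well on the 28 mm cap.

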